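Fetch the setting die from the locked die case

TASK

Open the wooden die case: pull up the spring knob on its metal cover, slide the cover open, and leave it latched with the knob's pin dropped into the catch for the open position. Then take out the slim round-topped die and stand it upright on the stone slab, setting it down rather than dropping it. Leave the stout die standing in the case and do not disturb the other things on the bench.

Things in the scene. Friction and masses are not known exactly. Their poses are not given: they have to be found in the camera images.
- case: Fixed wooden case, 160 mm wide (x -80 to 80), y from -145 to 160, 72 mm high; 5 mm wide guide strips along its long edges rise to 82 mm. Origin: on its underside (bench level), z up. Its -y end is an open-topped compartment under a metal cover that slides to the case's +y. Its +y end is solid, 64 mm high, with a steel rail along x = 0, top at 72 mm.
- pocket (a point): Middle of the compartment's floor, 12 mm above the bench, at x = 0, y = -82 mm of the case; axes as the case. Inside it is 140 (x) x 107 (y) mm and 60 mm deep. Latched open, the cover still overhangs up to 6 mm at the +y side.
- cover (a joint): Opening in m: 0 shut, grows as the cover slides to the case's +y, end stop 0.138. Friction 1.5 N, damping 20 N s/m. The pin sits in a 9 mm long notch of the rail when shut; the notch for open is in an adjustable steel catch on the rail, 24 mm wide, 58 mm long, set anew each time so that it latches somewhere from 0.107 to 0.129. The 6 mm pin has 1 to 2 mm play.
- cover_edge (a point): Middle of the cover's -y edge, on top of the plate (79 mm above the bench, at x = 0, y = -142 mm of the case when shut); axes as the case. The aluminium plate is 144 mm wide (x), 5 mm thick and 112 mm long (y), then a 44 mm wide tongue goes on 48 mm to carry the knob.
- plunger (a joint): Lift of knob and pin in m: 0 down (pin 7 mm deep in a notch, cover locked; lift past 0.0075 to slide), about 0.006 when the pin's round tip rides on the rail, end stop 0.011. A spring pushes it down, 6 N at 0 to 10.4 N at 0.011. Let go over a notch it drops in; let go elsewhere it rides on the rail and the cover still slides (about 3 N in all).
- knob_grip (a point): Middle of the black knob on the cover's tongue: upright cylinder 24 mm in diameter, 23 mm high (13 mm below this point, 10 above). It lifts along z and travels with the cover. Knob down: 105 mm above the bench, 26 mm above the plate. Under it a collar 18 mm in diameter, 10 mm high. Shut: x = 0, y = 0 of the case.
- slim_die: The die to fetch: plain steel, loose, upright under the cover, 54 mm high, 80 to 170 g. Foot 26 mm in diameter, 10 mm high; shank 18 mm in diameter from 13 to 46 mm; rounded top. Origin: centre of its underside, z up its axis. It stands about 34 mm to one side (case +x or -x, changes each time) of the compartment's middle, at y about -86 mm of the case.
- stout_die: The other die, to be left: plain steel, loose, upright, 32 mm in diameter, 34 mm high, dished flat top. Origin: centre of its underside. It stands about 34 mm to the other side of the compartment's middle.
- slab: Pale stone slab fixed on the bench, 130 (x) x 110 (y) x 30 mm, flat on top. Origin: centre of its underside.
- mallet: Bystander: mallet with a wooden handle, lying on the bench. Origin: on the underside near its middle.
- jar: Bystander: glass jar with a metal lid, 68 mm in diameter, 90 mm high. Origin: centre of its underside.

How it is judged (in metres and radians):
On the way, in this order (a step that is already met when the one before it is completed fails the run):
1. the knob is pulled up out of the shut notch (value of joint plunger above 0.005 m), for 0.1 s.
2. the cover is open and the knob's pin has dropped into the open catch (value of joint cover above 0.104 m and value of joint plunger below 0.003 m), for 0.2 s.
3. the slim die is lifted clear of the case (z of slim_die in the frame of case above 0.075 m), for 0.1 s.
At the end, for the whole second after the job is handed in: Cover open over 104 mm, knob below 3 mm (pin in the open catch); slim die at rest on the slab, upright within 0.1 rad, its axis within 60 mm (slab x) and 50 mm (y) of the slab's middle; stout die upright within 0.15 rad on the compartment floor (all of step 2 and x of slim_die in the frame of slab between -0.06 and 0.06 m and y of slim_die in the frame of slab between -0.05 and 0.05 m and z of slim_die in the frame of slab between 0.026 and 0.034 m and angle between slim_die's own z axis and vertical below 0.1 rad and linear speed of slim_die below 0.02 m/s and z of stout_die in the frame of case below 0.018 m and angle between stout_die's own z axis and vertical below 0.15 rad and y of stout_die in the frame of case below -0.03 m); the robot touches nothing.
It fails at once if the slim die is let go more than 25 mm above the slab (z of slim_die in the frame of slab above 0.055 m and contact force between the fingers and slim_die below 0.05 N).
It fails at once if the stout die is lifted out of the case (z of stout_die in the frame of case above 0.06 m).
It fails at once if the mallet or jar is moved by more than 20 mm (distance of any of mallet, jar from where it was at the start of the episode above 0.02 m).
It also fails if it takes over 54 s, if anything falls off the work surface, if the arm or the gripper's body presses on something with over 40 N, if the wrist force passes 120 N, or if a joint passes its speed limit or range.

ROBOT

A 6-joint arm with a two-finger parallel gripper is mounted at the origin on the work surface. World frame = base frame: x ahead of the robot, y to its left, z up, the work surface at z = 0. Lengths are in mm, angles in rad, forces in N, time in s.
With the tool pointing down it reaches from about 325 to 875 mm from the base axis. Payload 4.4 kg.
Tool frame: the origin (TCP) lies at the very end of the fingers, on their centre line; the grasp point (between the pads) lies 19 mm behind it; x points along the fingers, y is the direction in which the jaws open and shut, and the axes are right-handed (so a half turn about x gives the same grasp; the last joint's range is limited). The gripper opens to 85 mm and grips with 20 to 120 N. Pads are 22 mm wide; open, the fingers measure 114 mm over their backs; the gripper's body (76 mm by 85 mm) begins 54 mm behind the grasp point. The pads swing forward as they close: fully open they stand 13 mm farther back than shut.
Start: joints at [1.149, 0.207, 1.542, -0, 1.393, -0.15], TCP at [154.378, 553.891, 231.282] pointing down, gripper open.
Joint ranges: [-2.73, 2.73], [-0.86, 2.22], [0.23, 2.46], [-1.11, 4.25], [0.08, 2.63], [-2.82, 2.82]. Speed limits (rad/s): [2.79, 2.79, 3.14, 3.14, 3.14, 3.14].

INTERFACE

Orientations are given as a rotation vector (axis times angle).
In Python, from bench import * gives the robot as it stands. Calls block until the motion is done:
- move_to(position, orientation): joint-space move of the TCP to a pose.
- line_to(position, attitude=None, vel=150, until_force=None): straight line of the TCP; attitude=None keeps the orientation; vel is the mean speed in mm/s. With until_force (N) it stops when the force on the tool has changed by that much, and returns True; else False.
- goto_joints(angles): joint-space move.
- grip(opening, newtons=None): finger opening in mm; newtons is the grip in N (None keeps the last); returns when the fingers have stopped.
- dwell(seconds).
- inverse_kinematics(position, orientation): joint angles nearest the present ones, or None.
- read_state(): the state.
- camera(name): name is "side" or "top"; returns a dict with "img" (384x512x3 uint8, red, green, blue), "fovy" (degrees; the focal length in pixels is half the picture's height over the tangent of half this angle, whatever the lens; pixels are square), "cx", "cy" (the principal point, pixels), "xyz" and "attitude" of the camera in the world. Camera axes: x right, y down, z forward; pixel columns grow to the right and rows downward; lengths in mm; the calibration is good to about 2 mm. A picture is of the moment at which its call begins. There is no depth.
A pose or a line that the arm cannot do raises PlanningError and nothing moves.
- sign_off(): hands the job in, once; it reports no verdict.
The state is a dict: "time_s": time; "q": joint angles; "dq": joint speeds; "tau": joint torques, N m; "position": TCP position; "ee_rot": TCP orientation; "contact_force": force on the tool from outside, world axes, zero at the start; "ft_torque": the same for the moment, N m; "width": finger opening in mm.
Only numpy, scipy, OpenCV 4.12 (cv2) and the standard library are available. Lean on these libraries where they do the work, as an engineer would, in place of code of your own. Each camera call takes 0.05 s, during which the arm holds its last target.

## Working session

There is one attempt and no reset: what is moved stays moved. The work goes in short steps, each a Python script; the robot and the scene stay as the last script left them, time stands still between calls to the robot, and variables do not carry over. Pictures are saved under pics/ and viewed, and the job is handed in when it is done.

```bash
mkdir -p pics; ls
python3 - <<'E'
from bench import *
import cv2
for n in("side","top"):
    c=camera(n); cv2.imwrite(f"pics/{n}0.png",c["img"][:,:,::-1]); print(n,{k:v for k,v in c.items() if k!="img"})
s=read_state();print(s)
E
```

```text
pics
side {'fovy': 56.31548922442002, 'cx': 252.39630964381712, 'cy': 189.8575622977605, 'xyz': array([421.54060762, 708.42342649, 765.48373362]), 'attitude': array([-0.35205117,  2.81495862, -1.16481237])}
top {'fovy': 55.48427506077857, 'cx': 258.58312755868303, 'cy': 187.10965152937433, 'xyz': array([ 493.863442  ,   44.00439855, 1080.7708163 ]), 'attitude': array([-2.19435453,  2.17443791, -0.06702441])}
{'time_s': 0.1, 'q': array([ 1.14849273e+00,  2.07396890e-01,  1.54283709e+00, -1.08596392e-06,
        1.39350294e+00, -1.50491970e-01]), 'dq': array([-2.59304598e-05, -1.85610181e-03, -3.26284927e-03, -9.09810843e-04,
       -1.05325495e-03, -2.00260531e-03]), 'tau': array([-8.27187869e-04, -3.84095192e+01, -2.92548716e+01, -1.91419422e-04,
        4.86962206e-03,  6.23625567e-06]), 'position': array([154.09200671, 553.24435531, 230.19428761]), 'ee_rot': array([ 0.21175913,  1.56085012, -0.21499904]), 'contact_force': array([-0.56573582,  0.35155102,  0.35827878]), 'ft_torque': array([-0.05169979, -0.02360334, -0.07171089]), 'width': 85.15028326763948}
```

View pics/side0.png

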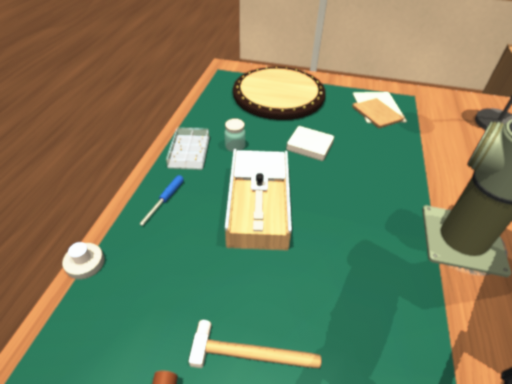

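View pics/top0.png

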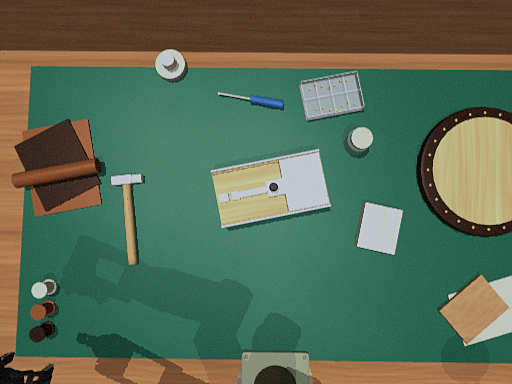

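The top view shows the case around (270,188) with its cover at the right and the knob at (273,187). The slab is at (380,228), the jar at (360,138) and the mallet at (130,215). I'll zoom in for the measurements.

```bash
cat > h.py <<'E'
import numpy as np, cv2
from scipy.spatial.transform import Rotation as R
def cam_par(c):
    f=c["img"].shape[0]/2/np.tan(np.radians(c["fovy"])/2)
    return f,c["cx"],c["cy"],np.array(c["xyz"]),R.from_rotvec(c["attitude"]).as_matrix()
def proj(p,P):
    f,cx,cy,t,M=p; q=(np.atleast_2d(P)-t)@M
    return np.c_[cx+f*q[:,0]/q[:,2],cy+f*q[:,1]/q[:,2]]
def ray(p,uv):
    f,cx,cy,t,M=p; d=M@np.array([(uv[0]-cx)/f,(uv[1]-cy)/f,1]); return t,d/np.linalg.norm(d)
def onz(p,uv,z):
    t,d=ray(p,uv); return t+d*(z-t[2])/d[2]
def tri(ps,uvs):
    A=np.zeros((3,3));b=np.zeros(3)
    for p,uv in zip(ps,uvs):
        t,d=ray(p,uv);Q=np.eye(3)-np.outer(d,d);A+=Q;b+=Q@t
    X=np.linalg.solve(A,b); return X,[np.linalg.norm((np.eye(3)-np.outer(ray(p,u)[1],ray(p,u)[1]))@(X-p[3])) for p,u in zip(ps,uvs)]
def crop(img,x0,y0,x1,y1,name,k=5):
    a=cv2.resize(img[y0:y1,x0:x1],None,fx=k,fy=k,interpolation=cv2.INTER_CUBIC)
    for x in range((x0+9)//10*10,x1,10):
        cv2.putText(a,str(x),((x-x0)*k,8),0,.3,(255,0,0),1); a[::6,int((x-x0+.5)*k)]=(255,0,0) if x%50==0 else (90,90,90)
    for y in range((y0+9)//10*10,y1,10):
        cv2.putText(a,str(y),(0,(y-y0)*k),0,.3,(255,0,0),1); a[int((y-y0+.5)*k),::6]=(255,0,0) if y%50==0 else (90,90,90)
    cv2.imwrite(name,a[:,:,::-1])
E
cat > m.py <<'E'
import pickle
E
python3 - <<'E'
from bench import *
from h import *
import pickle
c={n:camera(n) for n in("side","top")}
pickle.dump(c,open("c0.pkl","wb"))
crop(c["side"]["img"],215,110,345,260,"pics/s1.png",4)
crop(c["top"]["img"],200,120,350,240,"pics/t1.png",5)
crop(c["top"]["img"],340,110,420,270,"pics/t2.png",3)
E
```

```text
(no output)
```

View pics/s1.png

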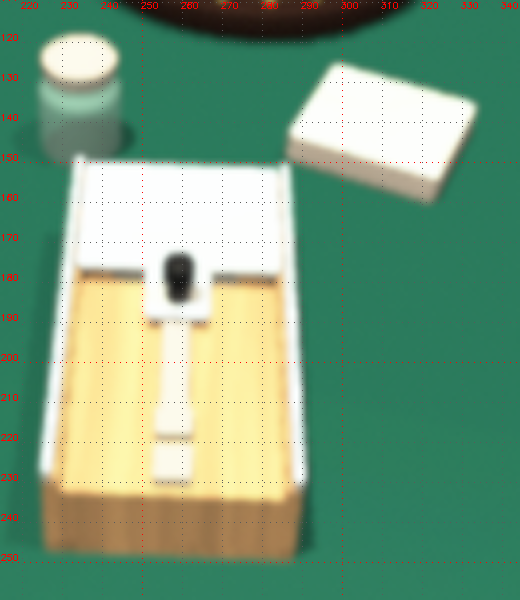

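View pics/t1.png

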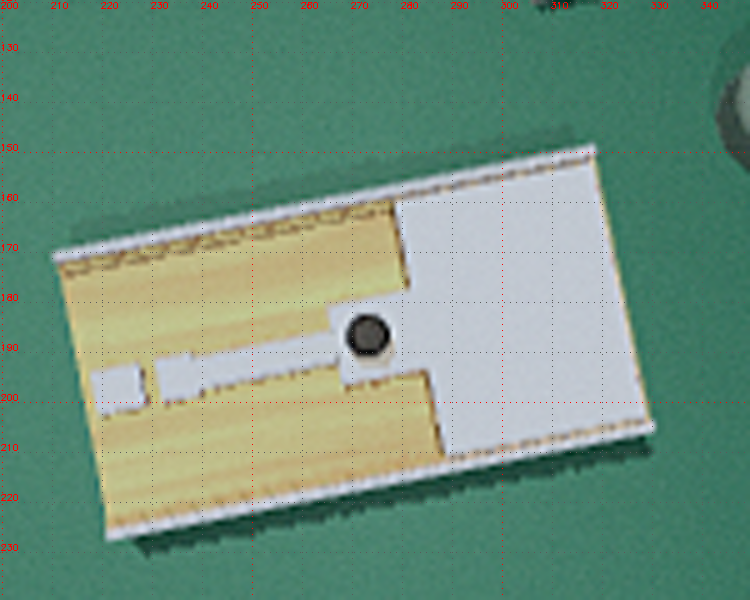

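View pics/t2.png

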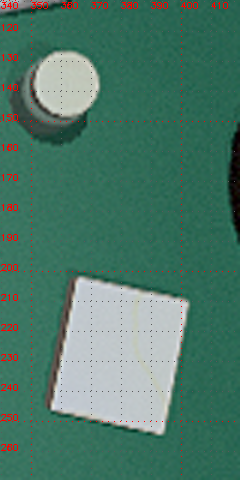

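Run:
```python
from h import *
import pickle
from scipy.optimize import least_squares
c=pickle.load(open("c0.pkl","rb")); S,T=cam_par(c["side"]),cam_par(c["top"])
t=np.array([(210.1,170.1),(318.5,148.9),(330.5,205.1),(221.1,227.5)])
s=np.array([(224.5,229),(233.5,148.2),(287,149.5),(291,231.3)])
P=[]
for a,b in zip(t,s):
    X,e=tri([T,S],[a,b]);P.append(X);print("corner",X.round(1),np.round(e,1))
P=np.array(P)
print([np.linalg.norm(P[i]-P[(i+1)%4]).round(1) for i in range(4)])
# local order: t0 = +y end ; find handedness
L=lambda sx:np.array([(sx*80,160),(sx*80,-145),(-sx*80,-145),(-sx*80,160)],float)
for sx in(1,-1):
    l=np.c_[L(sx),np.full(4,82.)]
    def W(p,l): 
        ca,sa=np.cos(p[2]),np.sin(p[2]);return np.c_[p[0]+ca*l[:,0]-sa*l[:,1],p[1]+sa*l[:,0]+ca*l[:,1],p[3]+l[:,2]]
    f=lambda p:np.r_[(proj(T,W(p,l))-t).ravel(),(proj(S,W(p,l))-s).ravel()]
    best=min((least_squares(f,[450,30,a,0]) for a in np.arange(0,6.3,1)),key=lambda r:r.cost)
    print(sx,best.cost,best.x,f(best.x).reshape(-1,2).round(1).tolist())
    if best.cost<100: p=best.x
np.save("case.npy",p)
kt,ks=(272.9,186.5),(259.25,175)
print("knob top",*tri([T,S],[kt,ks]),"pred",W(p,np.array([[0,0,115.]])))
Wl=lambda X:np.array([[np.cos(p[2]),np.sin(p[2])],[-np.sin(p[2]),np.cos(p[2])]])@(X[:2]-p[:2])
print("knob local",Wl(onz(T,kt,115)),Wl(onz(S,ks,115)))
for uv in[(227.9,196.5),(231.1,196)]:
  print("notch local",Wl(onz(T,uv,75)))
# slab
tt=[(340+x/3-.5,110+y/3-.5) for x,y in[(77,277),(188,300),(163,434),(52,410)]]
ss=[(215+x/4-.5,110+y/4-.5) for x,y in[(290,135),(333,64),(476,106),(437,180)]]
import itertools
w=[onz(T,u,30) for u in tt]; w2=[onz(S,u,30) for u in ss]
for x in w:print("slabT",x.round(1))
for x in w2:print("slabS",x.round(1))
for x in w:
    j=min(range(4),key=lambda j:np.linalg.norm(w2[j]-x)); print(tri([T,S],[tt[w.index(x) if 0 else [np.allclose(x,q) for q in w].index(True)],ss[j]])[0].round(1))
print("jar",onz(T,(361.5,137.5),90))
```

```text
corner [607.7 185.4  72.5] [0.1 0.1]
corner [ 669.2 -114.2   80.8] [0.8 0.8]
corner [ 512.3 -146.4   84.1] [1.2 1.2]
corner [448.8 152.   73.6] [0.7 0.7]
[np.float64(306.0), np.float64(160.2), np.float64(305.3), np.float64(162.4)]
1 4.1394559856925675 [ 5.60959711e+02  1.19032606e+01  2.07436294e-01 -3.89448706e+00] [[-0.1, 0.3], [-0.5, -0.1], [-0.3, 0.4], [-0.1, -0.0], [0.5, -1.5], [0.3, 0.9], [-0.6, 1.5], [-0.5, -1.3]]
-1 13366.493082683994 [ 5.71282424e+02 -2.25109217e+01  2.09304180e-01 -8.60024438e+01] [[25.6, 52.9], [18.0, 53.6], [-5.3, -55.0], [4.2, -57.2], [61.6, 9.6], [49.4, 15.4], [-53.0, 12.4], [-64.8, 5.1]]
knob top [561.33157824  11.81280813 108.66695969] [np.float64(0.11604558331448016), np.float64(0.11604558331446316)] pred [[560.95971096  11.90326059 111.10551294]]
knob local [-0.15689197  0.13886278] [0.52396792 6.66944801]
notch local [ -0.33687572 125.42853901]
notch local [ -0.72265177 116.5077752 ]
slabT [ 524.9 -256.1   30. ]
slabT [ 503.9 -361.8   30. ]
slabT [ 376.8 -335.9   30. ]
slabT [ 398.4 -231.1   30. ]
slabS [ 524. -247.   30.]
slabS [ 504.8 -357.4   30. ]
slabS [ 376.8 -328.6   30. ]
slabS [ 399.1 -220.1   30. ]
[ 525.2 -258.6   21.1]
[ 504.6 -363.2   26.1]
[ 376.2 -338.5   23. ]
[ 398.1 -233.8   19.2]
jar [ 699.30216614 -230.7187384    90.        ]
```

Both views agree on the plan positions. Heights come out about 4 to 6 mm low, and this is the same for the knob, strips and slab, so I take it as side-camera bias. The open notch is at about 121 mm, which lies in the allowed range. I'll approach the knob now.

```bash
cat >> h.py <<'E'
p=np.load("case.npy"); 
def w(x,y,z): return np.array([p[0]+np.cos(p[2])*x-np.sin(p[2])*y,p[1]+np.sin(p[2])*x+np.cos(p[2])*y,z])
def loc(X): return np.array([[np.cos(p[2]),np.sin(p[2])],[-np.sin(p[2]),np.cos(p[2])]])@(np.asarray(X)[:2]-p[:2])
def ori(sgn,yaw=None):
    yaw=p[2] if yaw is None else yaw
    x=np.array([0,0,-1.]);y=sgn*np.array([-np.sin(yaw),np.cos(yaw),0]);return R.from_matrix(np.c_[x,y,np.cross(x,y)]).as_rotvec()
def st(read_state,msg=""):
    s=read_state();print(msg,"t%.1f"%s["time_s"],"loc",loc(s["position"]).round(1),"z%.1f"%s["position"][2],"F",s["contact_force"].round(1),"w%.1f"%s["width"]);return s
E
python3 - <<'E'
from bench import *
from h import *
q=np.array(read_state()["q"])
for sg in(1,-1):print(sg,inverse_kinematics(w(0,0,200),ori(sg)))
c=[(np.abs(np.array(inverse_kinematics(w(0,0,200),ori(sg)))-q).max(),sg) for sg in(1,-1) if inverse_kinematics(w(0,0,200),ori(sg)) is not None]
sg=min(c)[1];print(sg)
np.save("sg.npy",sg)
move_to(w(0,0,180),ori(sg)); st(read_state)
grip(50,60)
line_to(w(0,0,89),vel=120,until_force=15); st(read_state)
c=camera("side");crop(c["img"],215,110,345,260,"pics/s2.png",4)
c=camera("top");crop(c["img"],200,120,350,240,"pics/t3.png",5)
E
```

```text
1 [-0.13302522  0.20460806  1.61062097  0.          1.32636363 -1.91125784]
-1 [-1.33025220e-01  2.04608055e-01  1.61062097e+00 -4.44089210e-16
  1.32636363e+00  1.23033481e+00]
-1
 t2.6 loc [0.2 0.9] z180.1 F [-0.1  0.3 -0.3] w85.7
 t4.0 loc [ 0.7 -0.3] z89.7 F [-0.1 -0.1  0.4] w50.0
```

View pics/s2.png

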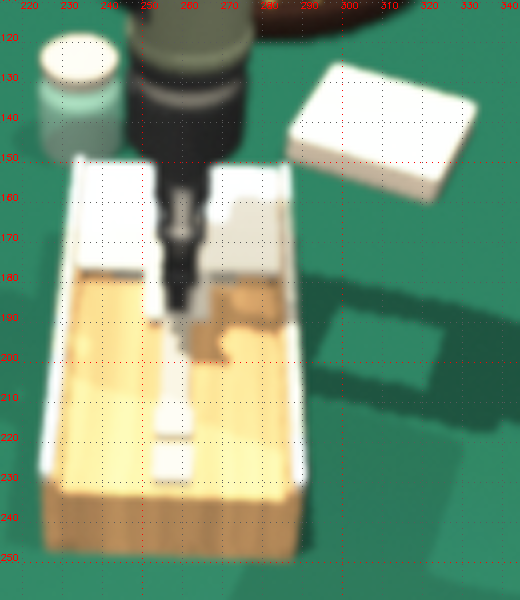

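View pics/t3.png

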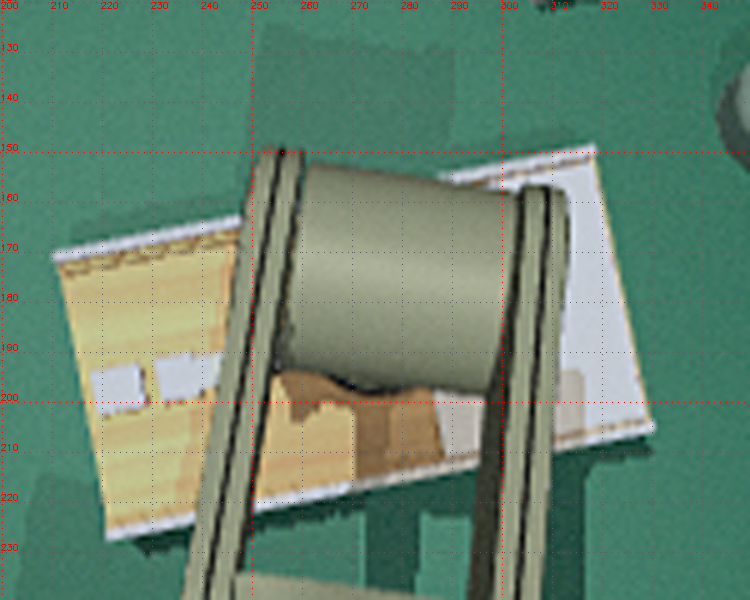

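The side view shows the fingers straddling the knob, with the near fingertip at (258,187) and centred on the tongue. I'll grip and lift.

Run:
```python
from bench import *
from h import *
grip(20,60); s=st(read_state,"gripped")
z0=s["position"][2]; xy=loc(s["position"])
for d in(4,7,9):
    line_to(w(0,xy[1],z0+d),vel=30); st(read_state,"lift%d"%d)
dwell(0.15)
line_to(w(0,xy[1]+6,z0+9.3),vel=30); st(read_state,"slide6")
```

```text
gripped t4.4 loc [0.6 0.3] z90.1 F [-2.1  1.5  5.6] w21.9
lift4 t4.8 loc [0.3 0.3] z93.3 F [ 5.3  1.3 -8.5] w22.0
lift7 t5.0 loc [0.3 0.3] z96.2 F [ 5.8  1.3 -8.2] w21.5
lift9 t5.2 loc [0.3 0.3] z98.1 F [ 6.   1.2 -9.7] w21.5
slide6 t5.8 loc [0.3 6.2] z98.3 F [ 6.4  0.4 -9.9] w21.5
```

The plunger is up and the cover slides with little force. I'll slide it to about 95 mm, let the knob down, then push it with loose fingers until it latches.

Run:
```python
from bench import *
from h import *
print(line_to(w(0,95,98.5),vel=70,until_force=25)); st(read_state,"95")
line_to(w(0,95,93),vel=30); st(read_state,"down")
grip(32); st(read_state,"open32")
line_to(w(0,95,91),vel=40)
st(read_state)
r=line_to(w(0,140,91),vel=30,until_force=9); s=st(read_state,f"push {r}")
np.save("push.npy",loc(s["position"]))
# back to centre
c=camera("side");crop(c["img"],215,110,345,260,"pics/s4.png",4)
```

```text
False
95 t7.2 loc [ 0.3 94.6] z97.5 F [ 5.8  1.2 -9.7] w21.6
down t7.5 loc [ 0.6 94.6] z95.8 F [-4.   0.6 11.5] w21.9
open32 t7.8 loc [-0.5 94.9] z92.9 F [ 0.1 -0.5 -0.1] w32.1
 t8.0 loc [-0.5 95. ] z90.4 F [ 0.2 -0.6 -0. ] w32.0
push True t8.8 loc [ -0.5 112.6] z90.5 F [-0.6 -0.8  0.5] w31.6
```

View pics/s4.png

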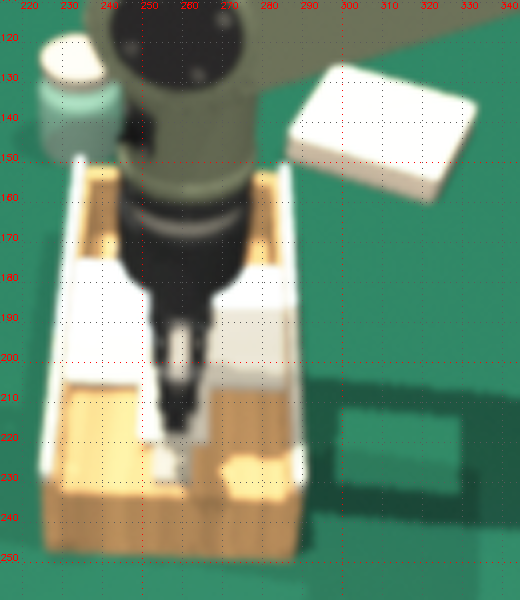

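The push stopped with the knob at about 109 mm, but I had estimated the notch at about 121 mm. It may just be a bump at the catch. I'll push on with a slightly higher limit.

Run:
```python
from bench import *
from h import *
r=line_to(w(0,140,90.5),vel=20,until_force=14); s=st(read_state,f"push {r}")
c=camera("side");crop(c["img"],215,110,345,260,"pics/s5.png",4)
```

```text
push True t9.8 loc [ -0.6 127.6] z89.9 F [ 1.3 -3.7  2.5] w32.0
```

View pics/s5.png

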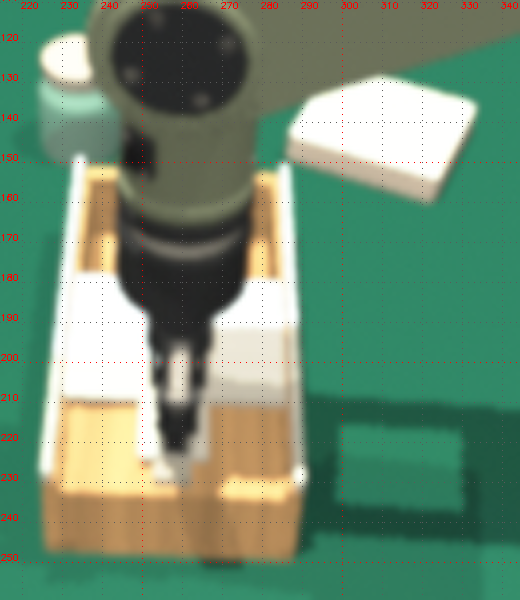

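The knob is now at about 123 mm, which matches the notch estimate plus play. To confirm the latch I'll push gently the other way, which should block within 1 to 3 mm of play.

Run:
```python
from bench import *
from h import *
r=line_to(w(0,105,90.5),vel=20,until_force=9); s=st(read_state,f"back {r}")
y=loc(s["position"])[1]; print("knob",y+16-12)
line_to(w(0,122,90.5),vel=50); st(read_state)
line_to(w(0,122,190),vel=150)
move_to(w(0,260,230),ori(int(np.load("sg.npy"))))
import pickle
c={n:camera(n) for n in("side","top")}
pickle.dump(c,open("c1.pkl","wb"))
crop(c["side"]["img"],215,110,345,260,"pics/s6.png",4)
crop(c["top"]["img"],200,120,350,240,"pics/t6.png",5)
```

```text
back True t10.6 loc [ -1.8 115.8] z88.8 F [0.9 2.3 0.5] w32.1
knob 119.80444390002594
 t10.8 loc [1.000e-01 1.221e+02] z90.5 F [-0.9  0.2  0.1] w32.0
```

View pics/s6.png

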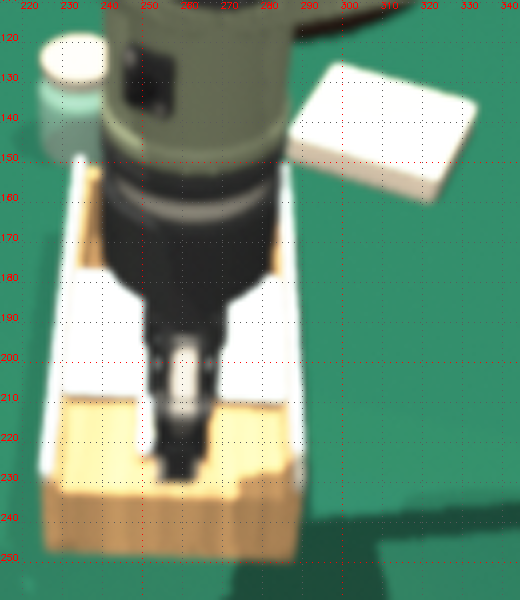

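View pics/t6.png

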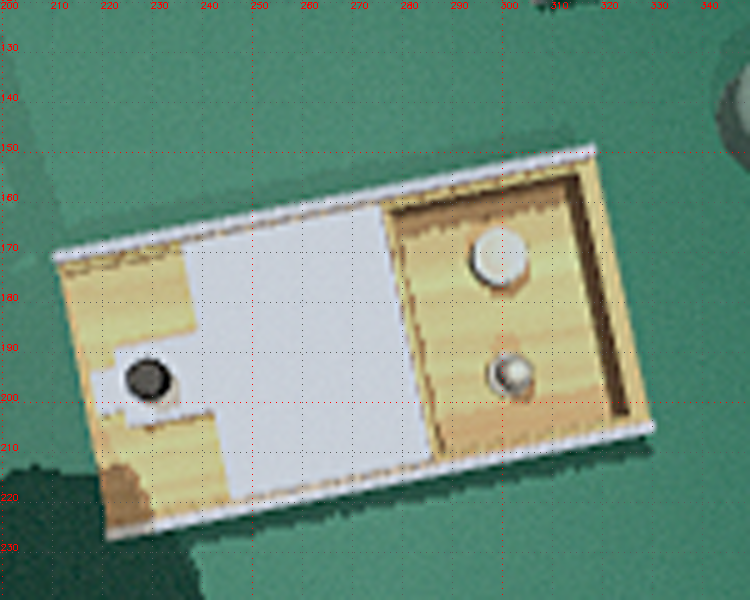

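The latch holds: the knob was blocked at 120 mm on one side and 123 mm on the other. The slim die's top is at about (302,194) in the top view and the stout die at (299.5,171). I'll move the arm away for a clear side view.

Run:
```python
from bench import *
from h import *
move_to(np.array([420,-80,260]),ori(int(np.load("sg.npy"))))
import pickle
c={n:camera(n) for n in("side","top")}
pickle.dump(c,open("c2.pkl","wb"))
crop(c["side"]["img"],220,145,310,235,"pics/s7.png",6)
T=cam_par(c["top"])
for n,uv,z in(("slim",(301.9,194.3),66),("stout",(299.3,170.8),46),("knob",(229.1,195.6),115)):
    X=onz(T,uv,z);print(n,X,loc(X))
st(read_state)
```

```text
slim [543.15207864 -70.37964356  66.        ] [-34.3721896  -76.85141942]
stout [611.04525703 -65.14495495  46.        ] [ 33.14359737 -85.71167597]
knob [535.58349471 127.8274317  115.        ] [ -0.9574086  118.66528206]
 t13.8 loc [-156.3  -60.3] z259.9 F [ 0.1 -0.1 -0.5] w31.9
```

View pics/s7.png

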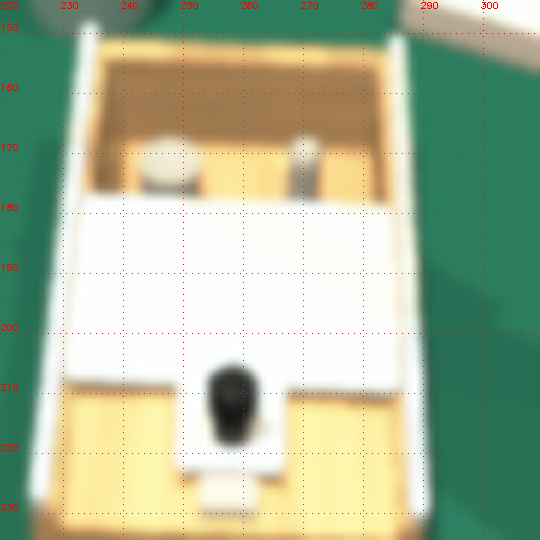

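Run:
```python
from h import *
import pickle
c=pickle.load(open("c2.pkl","rb"))
out=[]
k=16
for n,(x0,y0,x1,y1) in(("top",(285,178,320,210)),("side",(255,158,290,190))):
    P=cam_par(c[n]);a=cv2.resize(c[n]["img"][y0:y1,x0:x1],None,fx=k,fy=k,interpolation=cv2.INTER_CUBIC)
    b=a.copy()
    th=np.linspace(0,2*np.pi,60)
    for (lx,ly),col in(((-34,-86),(255,0,0)),((-34,-80),(0,0,255))):
        for r,z in((13,12),(13,22),(9,25),(9,58),(2,66)):
            X=np.array([w(lx+r*np.cos(t),ly+r*np.sin(t),z) for t in th]);u=(proj(P,X)-[x0,y0]+.5)*k
            cv2.polylines(b,[u.astype(np.int32)],True,col,1)
    m=np.hstack([a,b]) ; m=cv2.resize(m,None,fx=.7,fy=.7,interpolation=cv2.INTER_AREA)
    cv2.imwrite(f"pics/d_{n}.png",m[:,:,::-1])
```

```text
(no output)
```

View pics/d_top.png

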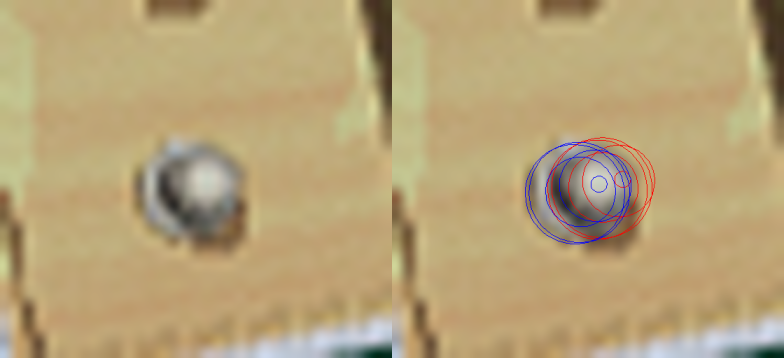

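View pics/d_side.png

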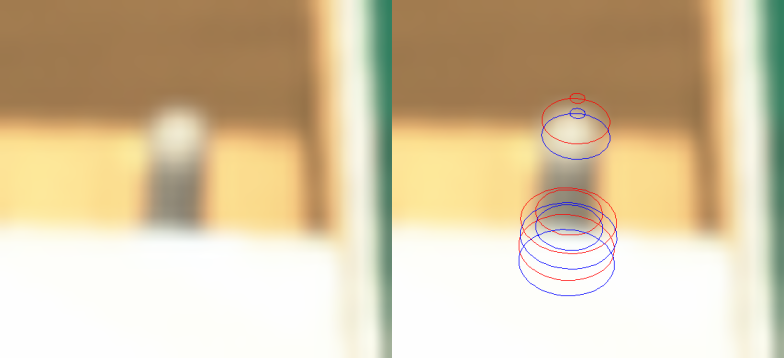

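In the top view the die's foot circle fits case (-34, -81). The side view supports this to within 2 mm. I'll grasp with the jaws along the case's y.

Run:
```python
from bench import *
from h import *
import pickle
c=pickle.load(open("c2.pkl","rb"))
X,e=tri([cam_par(c["top"]),cam_par(c["side"])],[(303.4,193.6),(270.4,167.1)]);print("apex",X,loc(X),e)
o=ori(int(np.load("sg.npy")))
grip(44,40)
move_to(w(-34,-81.5,150),o)
r=line_to(w(-34,-81.5,30),vel=90,until_force=12); st(read_state,f"down {r}")
c=camera("top");crop(c["img"],270,150,340,215,"pics/t8.png",8)
c=camera("side");crop(c["img"],220,145,310,235,"pics/s8.png",6)
```

```text
apex [545.75952078 -74.37437994  66.76797377] [-32.64336876 -81.29752465] [np.float64(0.6646378144475033), np.float64(0.6646378144474892)]
down False t16.3 loc [-33.4 -81.8] z30.7 F [-0.  -0.9 -0.7] w44.1
```

View pics/s8.png

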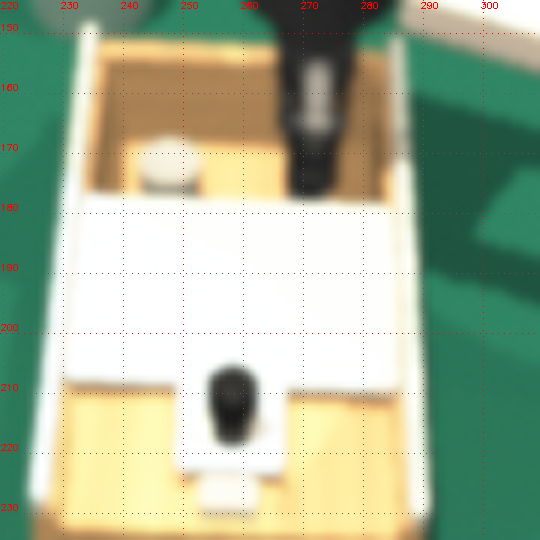

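View pics/t8.png

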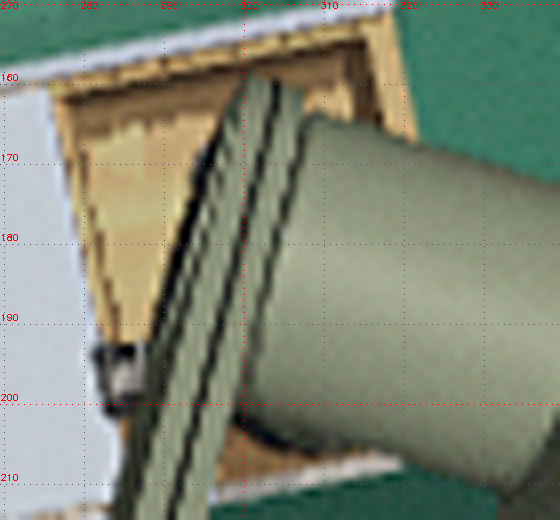

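The triangulated apex is z 66.8 mm (66 expected) at (-33, -81), so the fingers should be around the die, and nothing has touched. I'll close and lift.

Run:
```python
from bench import *
from h import *
grip(10,40); s=st(read_state,"closed"); np.save("zg.npy",s["position"][2])
x,y=loc(s["position"])
line_to(w(x,y,60),vel=60); st(read_state)
line_to(w(x,y,155),vel=120); st(read_state,"up")
c=camera("side");crop(c["img"],220,80,330,215,"pics/s9.png",4)
c=camera("top");crop(c["img"],210,120,350,240,"pics/t9.png",5)
```

```text
closed t16.7 loc [-33.8 -81.5] z30.4 F [-0.7 -0.1  2.2] w16.8
 t17.4 loc [-33.7 -81.6] z60.3 F [ 0.1  0.  -1.9] w16.3
up t18.3 loc [-34.5 -81.1] z154.0 F [-0.8 -0.5 -1.5] w16.7
```

View pics/s9.png

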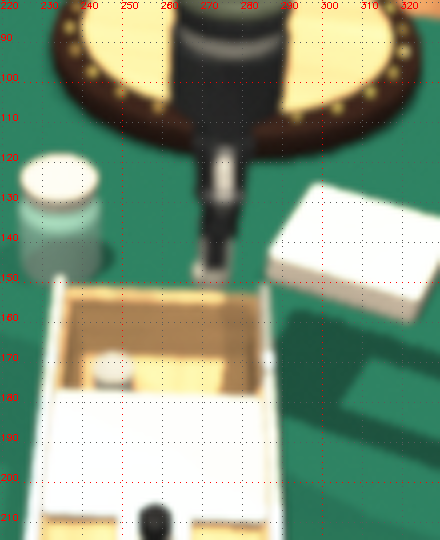

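View pics/t9.png

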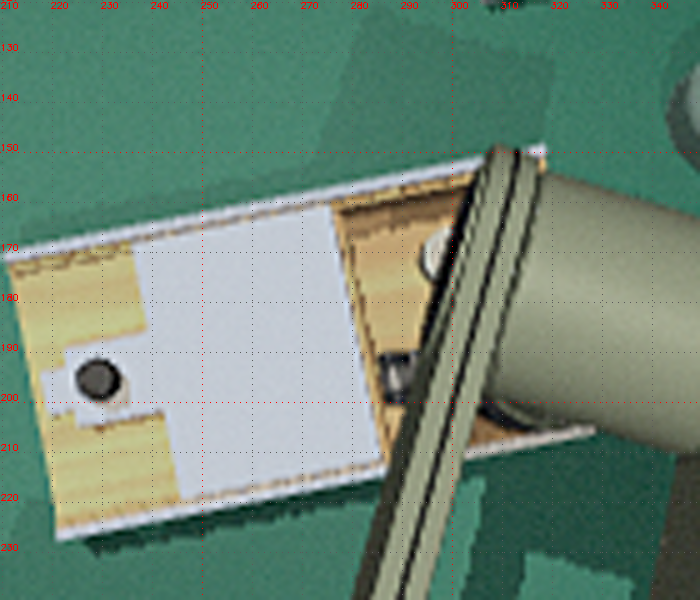

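The die is held: the width is 16.8 mm, its weight shows at about 1.5 N, and its foot is visible at (268,147) in the side view. Next is the placement on the slab.

Run:
```python
from bench import *
from h import *
o=ori(int(np.load("sg.npy"))); zg=float(np.load("zg.npy")); zt=zg+18
C=np.array([451.,-296.])
s=read_state(); 
line_to(np.r_[C,155],vel=180); st(read_state)
line_to(np.r_[C,zt+12],vel=100); dwell(.2); st(read_state)
c=camera("side");crop(c["img"],260,90,350,180,"pics/s10.png",6)
r=line_to(np.r_[C,zt-4],vel=15,until_force=5); s=st(read_state,f"touch {r} expect z {zt:.1f}")
```

```text
t19.9 loc [-170.6 -277.9] z154.9 F [ 0.   0.3 -1.4] w16.3
 t21.2 loc [-170.6 -279.2] z61.2 F [-0.3  0.4 -0.7] w16.6
touch True expect z 48.4 t22.0 loc [-171.1 -278.6] z48.4 F [0.4 0.3 4.2] w16.5
```

View pics/s10.png

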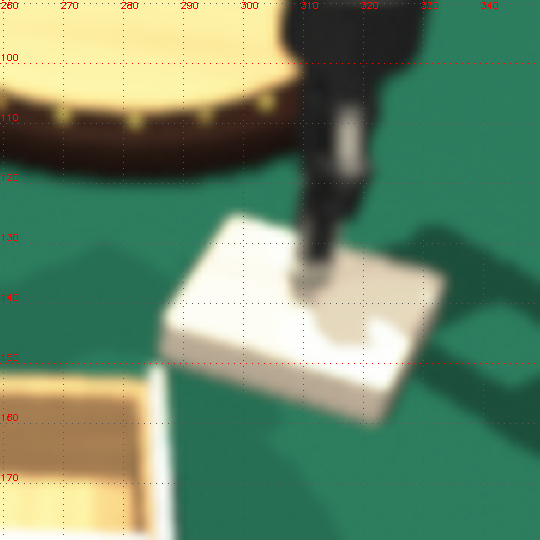

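The die touched down at exactly the expected height (48.4), in the middle of the slab. I'll release and retreat.

Run:
```python
from bench import *
from h import *
s=read_state();P=np.array(s["position"])
grip(40); st(read_state,"rel")
line_to(P+[0,0,70],vel=60)
line_to(P+[0,0,140],vel=150)
move_to(np.array([380,-60,280]),ori(int(np.load("sg.npy")))); dwell(.3); st(read_state)
a=camera("side");crop(a["img"],220,110,350,240,"pics/s11.png",4)
b=camera("top");crop(b["img"],210,120,400,260,"pics/t11.png",4)
cv2.imwrite("pics/full.png",b["img"][:,:,::-1])
```

```text
rel t22.4 loc [-172.1 -277.2] z46.9 F [-0.1  0.5 -0.3] w40.2
 t25.7 loc [-191.9  -33.7] z279.5 F [-0.2 -0.5 -0.4] w39.8
```

View pics/s11.png

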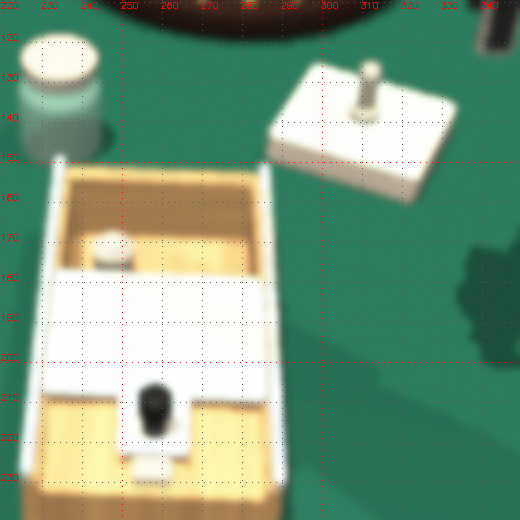

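View pics/t11.png

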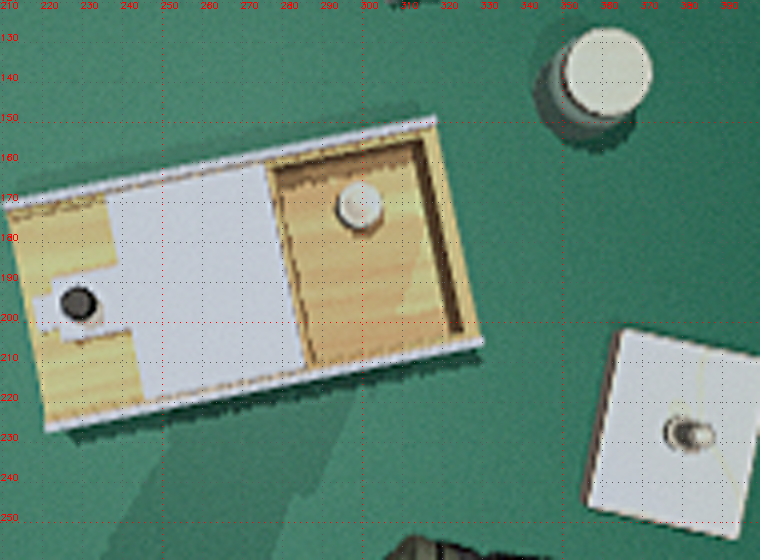

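The die stands in the middle of the slab, and the stout die is in place. As a final check on the pin, I'll compare the knob's triangulated height now with its height when shut.

Run:
```python
from bench import *
from h import *
import pickle
c0=pickle.load(open("c0.pkl","rb")); c2={n:camera(n) for n in("side","top")}
def blob(img,box):
    x0,y0,x1,y1=box;g=img[y0:y1,x0:x1].astype(float).max(2)
    wt=np.clip(110-g,0,None);yy,xx=np.mgrid[y0:y1,x0:x1];return (xx*wt).sum()/wt.sum(),(yy*wt).sum()/wt.sum()
for n,c,bs,bt in(("shut",c0,(253,170,266,188),(266,180,281,194)),("open",c2,(252,203,265,222),(222,189,236,202))):
    a,b=blob(c["side"]["img"],bs),blob(c["top"]["img"],bt)
    X,e=tri([cam_par(c["side"]),cam_par(c["top"])],[a,b]);print(n,np.round(a,2),np.round(b,2),X.round(1),loc(X).round(1),np.round(e,1))
    for lift in(0,6): # predicted side row of knob centre-line from top view
        Y=onz(cam_par(c["top"]),b,115+lift);Y[2]=105+lift;print("  lift",lift,"pred side",proj(cam_par(c["side"]),Y).round(2))
# known joint: knob above catch position vs tongue
```

```text
shut [259.27 178.97] [273.31 186.79] [561.4  10.1  92.4] [ 0.1 -1.8] [0.2 0.2]
  lift 0 pred side [[259.8  175.87]]
  lift 6 pred side [[260.01 174.32]]
open [258.24 212.06] [229.83 195.6 ] [536.6 127.8  92.6] [  0.  118.4] [0. 0.]
  lift 0 pred side [[258.97 208.25]]
  lift 6 pred side [[259.19 206.49]]
```

The knob height is 92.6 mm now and 92.4 mm when shut. A pin riding on the rail would read about 6 mm higher, so it is down in the catch.

Run:
```python
from bench import *
from h import *
st(read_state); print(sign_off())
```

```text
t25.9 loc [-191.9  -33.3] z279.9 F [ 0.3 -0.3  0. ] w40.0
the job is handed in; nothing more can be done
None
```

The cover is open and latched, the slim die stands on the slab, and I handed the job in at about 26 s of the 54 s allowed; no verdict was reported.

- **Cover and latch:** I lifted the knob, slid the cover and pushed it on until the pin dropped into the open catch. The knob was blocked both ways, at about 120 and 123 mm of opening. Its measured height, 92.6 mm, matched the 92.4 mm measured when shut, so the pin is down.
- **Slim die:** I gripped it by the shank, lifted it out and set it on the middle of the slab under force control. Contact came at exactly the predicted tool height (48.4 mm), and both views then showed it standing upright.
- **Other things:** the stout die stands in the case and the jar looks unmoved. The robot ended clear of everything. The mallet was not in the last close-ups, but the arm did not go near it.

**Checks that disagreed:**
- **Heights:** before opening, two-view heights came out 4–10 mm low for the strips, knob top and slab. I took this as side-camera bias and used the stated heights there. The slim die's apex was within 1 mm (66.8 against 66). The two knob heights above are useful only as a comparison.
- **Die position:** the slim die was at y ≈ -81 mm in the case, not about -86 mm as stated.
- **First push:** it stopped on a brief force peak at about 109 mm, before the catch, so I pushed again with a higher limit.

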